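# Fish the press weight out of its pot and set it on the glued mount

### The job

The glued square mount needs its press weight. Take the wire hook hanging in the slim cardboard jar by its wooden handle, hook the steel weight that has a brass wire loop on top, draw it up out of its deep pot without touching it with the fingers, and set it gently and upright in the middle of the mount. Then unhook it and hang the hook back in its jar as you found it.

Things in the scene. Friction and masses are not known exactly. Their poses are not given: they have to be found in the camera images.
- hook_grip (a point): Middle of the hook's upright wooden handle, 26 mm along x, 18 mm along y, from 41 mm below to 35 mm above this point. Under it a black rubber guard, 80 mm round, 4 mm thick, rests on the jar's rim, its underside 45 mm below this point; a tongue 14 mm wide sticks out 16 mm from the guard on the +x side, the way the J at the bottom points. z is up. The hook weighs 0.12 kg.
- hook_bend (a point): Lower end of the hook's straight 5 mm steel wire, on the tool's axis 137 mm below hook_grip, same axes. Here the wire's centre line turns along +x, runs 14 mm, then rises 10 mm to its blunt end: a J, open upward, 9 mm wide and 10 mm deep inside. Its lowest face is 2.5 mm below this point.
- jar: Slim round brown cardboard jar in which the hook hangs, fixed; origin at the centre of its underside, on the table. 100 mm high, outside diameter 60 mm, inside 52 mm, inner floor 6 mm up.
- weight: Steel press weight, about 0.3 kg: disc 60 mm across, 16 mm thick, origin at the centre of its underside, z up. On it a stiff upright loop of 4 mm brass wire in its y-z plane across the middle: the level top bar lies along y, centre line 52 mm above the origin; the opening under it, 32 mm wide and 34 mm high, is passed through along x. It starts on the floor of pot_a.
- pot_a: The pot with the looped weight, one of three alike round white pots, fixed; origin at the centre of its underside, on the table. 115 mm high, bore 80 mm, outside 90 mm, inner floor 6 mm up. The weight starts within 5 mm of its axis. The other two pots hold a weight with a ball knob and a glue stick.
- board: The glued mount, fixed: a white 115 mm square on a brown 140 mm square card, lying flat; origin at the centre of its underside, on the table; its top is 6 mm above the table; x and y along its sides.
Things that resemble listed ones, but are neither listed nor needed, are in the scene too. What is shaped like the jar but blue, red or turquoise is not meant.

How it is judged (in metres and radians):
On the way:
1. the weight hangs from the hook, drawn clear above its pot (height (world z) of weight above 0.115 m and contact force between hook and weight above 1 N), for 0.2 s.
At the end, for the whole second after the job is handed in: The weight stands upright (within 6 degrees), still, flat on the mount with its centre within 25 mm of the mount's centre; the hook hangs upright (within 7 degrees) in its jar, its guard resting on the jar's rim and its axis within 22 mm of the jar's (horizontal distance between weight and board below 0.025 m and height (world z) of weight below 0.01 m and angle between weight's own z axis and vertical below 0.1 rad and linear speed of weight below 0.02 m/s and horizontal distance between hook_grip and jar below 0.022 m and height (world z) of hook_grip between 0.138 and 0.152 m and angle between hook_grip's own z axis and vertical below 0.12 rad); the robot touches nothing.
It fails at once if the fingers touch the weight (contact force between the fingers and weight above 0.5 N).
It fails at once if the weight is dropped or slammed on the mount (over 50 N) (contact force between weight and board above 50 N).
It also fails if it takes over 64 s, if anything falls off the work surface, if the arm or the gripper's body presses on something with over 40 N, if the wrist force passes 120 N, or if a joint passes its speed limit or range.

### The arm

A 6-joint arm with a two-finger parallel gripper is mounted at the origin on the work surface. World frame = base frame: x ahead of the robot, y to its left, z up, the work surface at z = 0. Lengths are in mm, angles in degrees, forces in N, time in s.
With the tool pointing down it reaches from about 300 to 850 mm from the base axis. Payload 4.2 kg.
Tool frame: the origin (TCP) lies on the centre line of the jaws, within the pads' length; the fingertips stand 14 mm ahead of it and the grasp point (between the pads) lies 5 mm behind it; z points along the fingers, y is the direction in which the jaws open and shut (so a half turn about z gives the same grasp; the last joint's range is limited). The gripper opens to 91 mm and grips with 3 to 60 N. Pads are 32 mm wide; open, the fingers measure 118 mm over their backs; the gripper's body (76 mm by 178 mm) begins 60 mm behind the grasp point.
Start: joints at [-1.146, 18.312, 89.639, -0, 72.044, -1.146], TCP at [575.015, 0, 227.976] pointing down, gripper open.
Joint ranges: [-177.97, 177.97], [-48.28, 115.42], [12.27, 149.76], [-77.06, 257.06], [2.81, 150.46], [-146.56, 146.56]. Speed limits (degrees/s): [147.25, 147.25, 180, 180, 180, 180].

### API

Orientations are given as [roll, pitch, yaw] about the fixed x, y, z axes, in that order (R = Rz(yaw) Ry(pitch) Rx(roll)).
In Python, from workcell import env gives the robot as it stands.
- The arm moves only by the tool play_rows, never from a script. Its argument "increments" is a list of rows, each a list of 5 numbers: the shift along the world's x, y, z in mm, then the turn about the world's z in degrees, then the closure, from 0 (fully open) to 1 (shut). In form: [[x, y, z, yaw, fingers], ...]. A call has 1 to 20 rows; each row shifts and turns the commanded pose from where the row before left it; what a row does not reach is not made up. A row lasts 1/8 s, in which the tool goes at most 62.5 mm and 10.7 degrees, less where a joint would pass 70% of its speed; a pose out of reach is approached as far as the arm can. A call is refused whole if a number of a shift passes 62.5 or a number of a turn 10.7, either way. A call with a gripper value outside its range is refused whole. The fingers move at their own pace and stop on an object; "newtons" is the grip in N (left out, the last holds). Time passes only in rows, so rows that do not move let the fingers close. It gives the time, the measured TCP pose, the force and the opening at its end, in the units of the state.
- env.state(): the state, without advancing time (a new reading comes with each control period).
- env.grab_frame(name): name is "scene" or "side" or "wrist"; returns the picture (420x560x3 uint8, red, green, blue); there is no depth.
- env.calibration(name): a dict with "fx", "fy", "cx", "cy" (pixels), "R" (3x3) and "t" (3): a world point X has camera coordinates R X + t; the wrist camera has in their place "hand_eye" (4x4, takes a point from camera to tool coordinates, whose origin is the TCP and whose axes are the flange's). Camera axes: x right, y down, z forward; pixel columns grow to the right and rows downward; lengths in mm; the calibration is good to about 2 mm. A picture is of the moment at which its call begins: read the wrist's pose just before it. calibration takes no time and is no camera call.
- env.job_done(): hands the job in, once; it reports no verdict.
The state is a dict: "time_s": time; "qpos": joint angles; "qvel": joint speeds; "effort": joint torques, N m; "ee_pos": TCP position; "ee_rot": TCP orientation; "force": force on the tool from outside, world axes, zero at the start; "torque": the same for the moment, N m; "gripper_width": finger opening in mm.
Only numpy, scipy, OpenCV 4.12 (cv2) and the standard library are available. Lean on these libraries where they do the work, as an engineer would, in place of code of your own. Each camera call takes 0.05 s, during which the arm holds its last target.

## Working session

There is one attempt and no reset: what is moved stays moved. The work goes in short steps, Python scripts to look and compute and a tool call to move; the robot and the scene stay as the last step left them, time stands still between calls to the robot, and variables do not carry over. Pictures are saved under pics/ and viewed, and the job is handed in when it is done.

Besides the shell and the picture viewer there is one more tool, called as name(argument=value, ...), one argument or row to a line, values as JSON. play_rows: Moves the arm, as the interface text tells. Its arguments: {"type":"object","properties":{"increments":{"type":"array"},"newtons":{"type":"number"}},"required":["increments"]}

```bash
mkdir -p pics; ls
python3 - <<'E'
from workcell import env
import cv2
print(env.state())
for n in ["scene","side","wrist"]:
    print(n,env.calibration(n))
    im=env.grab_frame(n); cv2.imwrite(f"pics/{n}0.png",im[:,:,::-1])
E
```

```text
pics
{'time_s': 0.0, 'qpos': array([-1.14551796e+00,  1.83494237e+01,  8.97073248e+01,  2.61923480e-04,
        7.20409932e+01, -1.14616866e+00]), 'qvel': array([ 0.09966269, -0.00964369, -0.08658996, -0.07952616,  0.08464355,
       -0.10953188]), 'effort': array([-5.01459035e-04, -4.12465632e+01, -2.31973493e+01,  7.28826877e-02,
        4.58198413e-02, -1.41870069e-04]), 'ee_pos': array([5.74523527e+02, 1.56837730e-02, 2.27136241e+02]), 'ee_rot': array([-1.79902283e+02, -2.20410746e-03,  9.00005678e+01]), 'force': array([-0.25629167,  0.28390981,  0.8067686 ]), 'torque': array([0.02377049, 0.01961778, 0.00166739]), 'gripper_width': 91.28725674754796}
scene {'fx': 425.4476723282941, 'fy': 425.4476723282941, 'cx': 281.77281667372046, 'cy': 214.23758031390452, 'R': array([[ 0.44750916,  0.89424713, -0.00759088],
       [ 0.72556871, -0.36803302, -0.58146516],
       [-0.52276725,  0.25470328, -0.81353589]]), 't': array([-156.08691084, -339.61336699, 1354.92175861])}
side {'fx': 457.5856561662452, 'fy': 457.5856561662452, 'cx': 283.8553124487983, 'cy': 208.40580286766013, 'R': array([[ 0.94931095, -0.31419072,  0.00963923],
       [-0.17521874, -0.5543756 , -0.81361298],
       [ 0.2609734 ,  0.77068274, -0.58132693]]), 't': array([-495.51533049,  138.78000155, 1202.53421086])}
wrist {'fx': 354.43361479160006, 'fy': 354.43361479160006, 'cx': 277.3392923142116, 'cy': 210.5258312318972, 'hand_eye': array([[ 8.67455376e-04, -9.65841325e-01, -2.59132752e-01,
         7.23611492e+01],
       [ 9.99999530e-01,  7.25536536e-04,  6.43306563e-04,
         5.42904673e-01],
       [-4.33321783e-04, -2.59133188e-01,  9.65841500e-01,
        -1.56310099e+02],
       [ 0.00000000e+00,  0.00000000e+00,  0.00000000e+00,
         1.00000000e+00]])}
```

View pics/scene0.png

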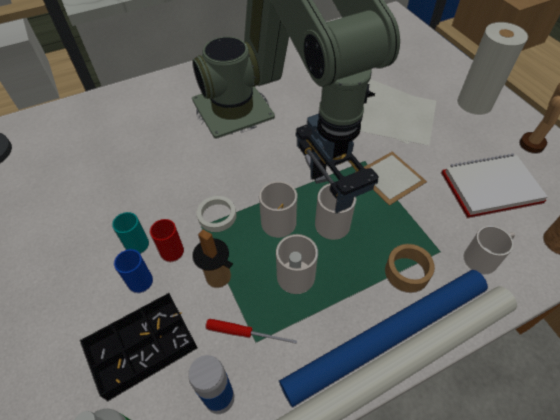

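View pics/side0.png

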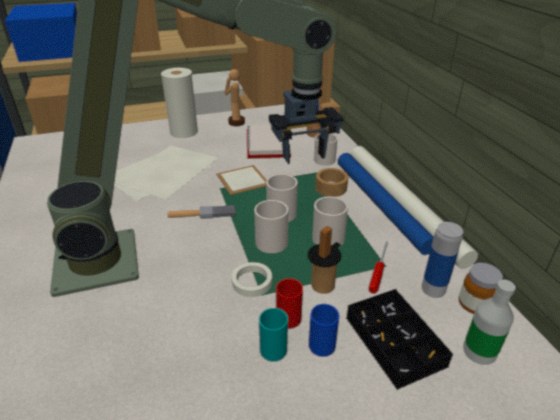

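View pics/wrist0.png

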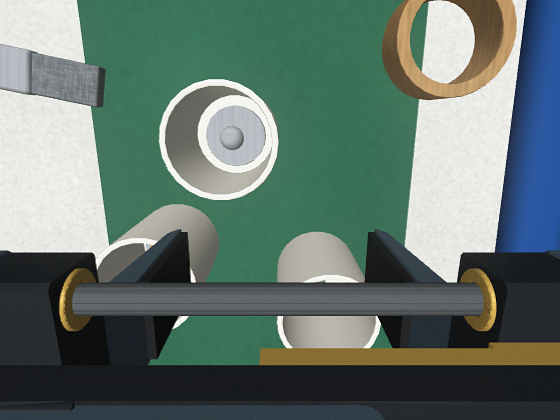

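The scene view shows three white pots at (278,208), (335,210) and (296,263, ball knob). The hook is in the brown jar at (213,262) and the board is at (392,178). I'll zoom in next.

```bash
cat > h.py <<'E'
import numpy as np,cv2
from scipy.spatial.transform import Rotation as Ro
from workcell import env
def cam(name,st=None):
    c=env.calibration(name)
    if name!="wrist": R=np.array(c["R"]);t=np.array(c["t"])
    else:
        T=np.eye(4);T[:3,:3]=Ro.from_euler('xyz',st["ee_rot"],degrees=True).as_matrix();T[:3,3]=st["ee_pos"]
        M=np.linalg.inv(T@c["hand_eye"]);R=M[:3,:3];t=M[:3,3]
    return c,R,t
def ray(cm,u,v):
    c,R,t=cm
    d=R.T@np.array([(u-c["cx"])/c["fx"],(v-c["cy"])/c["fy"],1]);return -R.T@t,d/np.linalg.norm(d)
def onz(cm,u,v,z):
    o,d=ray(cm,u,v);return o+d*(z-o[2])/d[2]
def tri(cms,uvs):
    A=np.zeros((3,3));b=np.zeros(3);L=[]
    for cm,(u,v) in zip(cms,uvs):
        o,d=ray(cm,u,v);P=np.eye(3)-np.outer(d,d);A+=P;b+=P@o;L.append((o,P))
    X=np.linalg.solve(A,b);return X,[np.linalg.norm(P@(X-o)) for o,P in L]
def proj(cm,X):
    c,R,t=cm;p=R@np.array(X,float)+t;return np.array([c["fx"]*p[0]/p[2]+c["cx"],c["fy"]*p[1]/p[2]+c["cy"]])
def crop(im,x0,y0,x1,y1,s,fn): cv2.imwrite(fn,cv2.resize(im[y0:y1,x0:x1],None,fx=s,fy=s,interpolation=cv2.INTER_CUBIC))
E
python3 - <<'E'
import cv2
from h import crop
a=cv2.imread('pics/scene0.png');b=cv2.imread('pics/side0.png')
crop(a,170,140,370,310,4,'pics/s1.png');crop(b,220,160,370,300,4,'pics/d1.png')
E
```

```text
(no output)
```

View pics/s1.png

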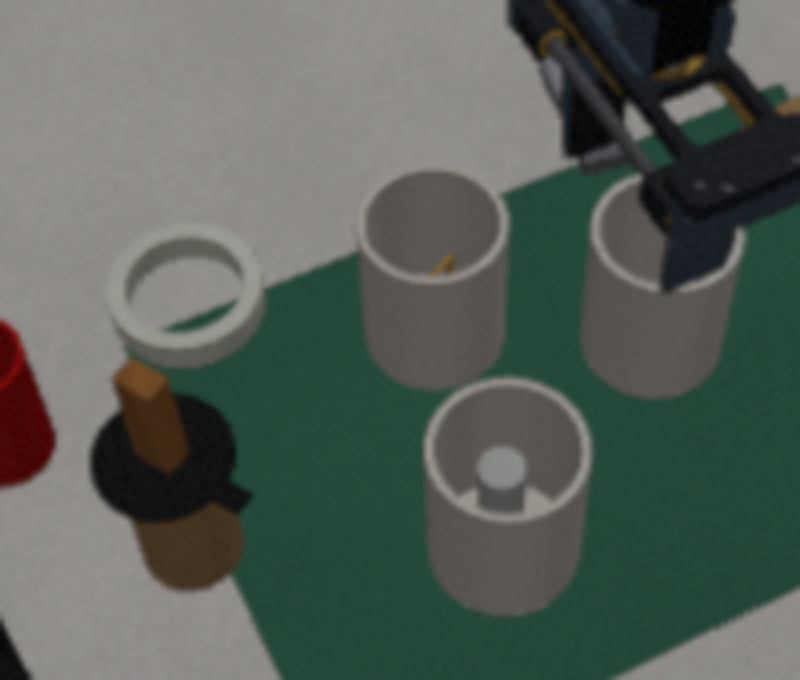

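View pics/d1.png

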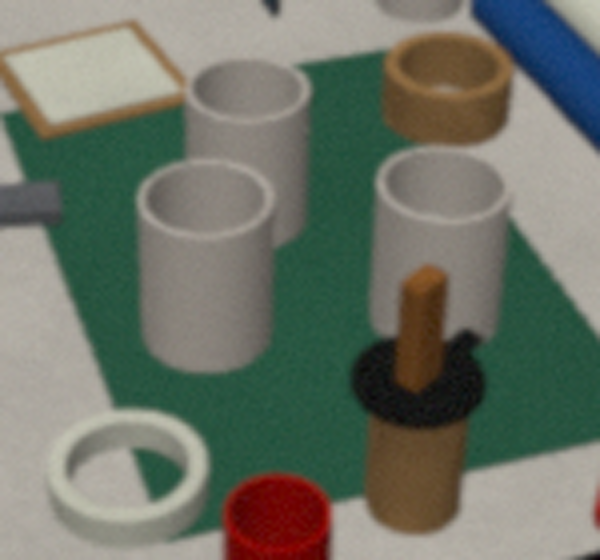

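Run:
```python
from h import *
s=cam("scene");d=cam("side")
f=lambda x,y:(170+x/4,140+y/4); g=lambda x,y:(220+x/4,160+y/4)
# pot rims
print("potA",onz(s,*f(433,226),115),onz(d,*g(206,202),115), tri([s,d],[f(433,226),g(206,202)]))
print("potB",onz(s,*f(508,450),115),onz(d,*g(442,185),115))
print("potC",onz(s,*f(667,230),115),onz(d,*g(248,95),115))
print("guard",onz(s,*f(164,458),104),onz(d,*g(418,381),104))
print("handle top",onz(s,*f(141,378),180),onz(d,*g(430,272),180))
print("tongue tip",onz(s,*f(240,499),104),onz(d,*g(473,341),104))
for p in [(0,68),(130,20),(188,95),(48,136)]: print("board",onz(d,*g(*p),6))
for p in [(385,152),(426,177),(398,203),(358,178)]: print("board s",onz(s,*p,6))
print(env.state()["time_s"])
```

```text
potA [468.28042054 -68.07263228 115.        ] [462.08483773 -74.38735112 115.        ] (array([464.36286489, -66.30287783, 109.14128885]), [np.float64(0.2254288434377599), np.float64(0.22542884343768044)])
potB [622.57168739 -99.58945849 115.        ] [ 617.35091283 -103.21917524  115.        ]
potC [532.97179613  52.75809261 115.        ] [528.89388174  41.28472859 115.        ]
guard [ 537.27222642 -264.94425151  104.        ] [ 532.40565979 -268.86448012  104.        ]
handle top [ 534.58292763 -264.7444738   180.        ] [ 536.92777531 -263.48186408  180.        ]
tongue tip [ 579.18247272 -237.83269475  104.        ] [ 577.95876159 -245.29667168  104.        ]
board [397.14284677 306.53198933   6.        ]
board [522.24488061 351.2772175    6.        ]
board [535.8023964  218.69489938   6.        ]
board [412.27225973 193.91409095   6.        ]
board s [385.04510602 315.3891209    6.        ]
board s [514.81288159 361.65211455   6.        ]
board s [553.83080209 240.10747162   6.        ]
board s [433.02992548 192.87284174   6.        ]
0.15
```

Pot A, the one showing brass, is near (465,-70). The jar is near (535,-266) with its tongue at about 30°, and the board is near (467,268). I'll look at each with the wrist camera, board first.

play_rows(
  increments=[
    [-10,20,5,0,0],
    [-16,32,8,0,0],
    [-20,36,10,0,0],
    [-20,36,10,0,0],
    [-20,36,9,0,0],
    [-14,24,0,0,0],
    [-8,12,0,0,0],
    [0,0,0,0,0],
    [0,0,0,0,0],
  ],
  newtons=40,
)

```text
time_s: 1.27
ee_pos: [467.3, 195.5, 269.9]
ee_rot: [180.0, 0.0, 90.0]
force: [0.7, 0.4, 0.6]
gripper_width: 91.2
```

```bash
cat > shot.py <<'E'
import sys,pickle
from h import *
n=sys.argv[1];st=env.state();im=env.grab_frame("wrist")
cv2.imwrite(f"pics/{n}.png",im[:,:,::-1]);pickle.dump(st,open(f"pics/{n}.pkl","wb"))
print(st["time_s"],st["ee_pos"],st["ee_rot"],st["force"],st["gripper_width"])
E
python3 shot.py w1
```

```text
1.275 [467.26880745 195.46861535 269.87027041] [1.79992378e+02 3.06580410e-02 8.99719385e+01] [0.65412064 0.35864373 0.55470528] 91.22513492839516
```

View pics/w1.png

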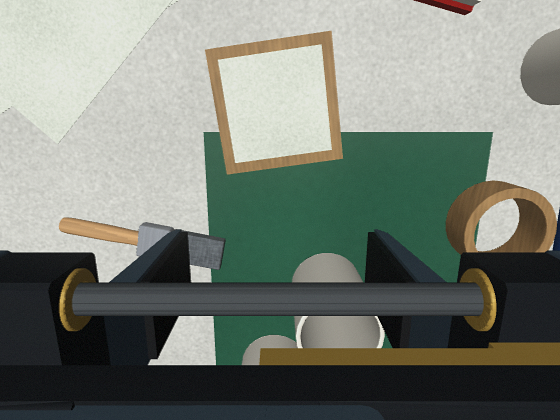

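play_rows(
  increments=[
    [0,-20,0,0,0],
    [0,-36,0,0,0],
    [0,-48,0,0,0],
    [0,-50,0,0,0],
    [0,-50,0,0,0],
    [0,-50,0,0,0],
    [0,-40,0,0,0],
    [0,-26,0,0,0],
    [0,-12,0,0,0],
    [0,-6,0,0,0],
    [0,0,0,0,0],
    [0,0,0,0,0],
  ],
)

```text
time_s: 2.82
ee_pos: [467.0, -141.3, 270.0]
ee_rot: [-180.0, -0.0, 90.1]
force: [-0.4, -0.1, -0.1]
gripper_width: 90.8
```

```bash
python3 shot.py w2
```

```text
2.825 [ 467.00183479 -141.28692943  269.97507532] [-1.79999428e+02 -1.66094911e-02  9.00597374e+01] [-0.38061088 -0.10650907 -0.05830147] 90.81853555580473
```

View pics/w2.png

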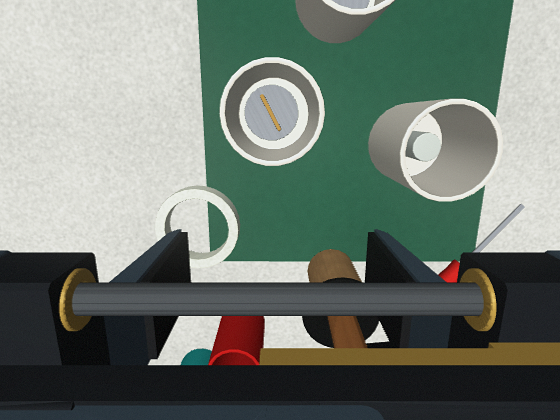

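w1 shows the board with its corners near (206,50), (331,32), (342,158) and (227,173). w2 shows pot A's rim around (272,111) and the brass bar from (262,96) to (280,130).

```bash
cat > m.py <<'E'
from h import *
import pickle
im=cv2.imread('pics/w2.png');c2=cam('wrist',pickle.load(open('pics/w2.pkl','rb')))
hsv=cv2.cvtColor(im,cv2.COLOR_BGR2HSV)
m=cv2.inRange(hsv,(10,100,60),(30,255,255));m[:, :235]=0;m[:,310:]=0;m[:80]=0;m[145:]=0
ys,xs=np.nonzero(m);r=cv2.minAreaRect(np.c_[xs,ys].astype(np.float32));print("bar",r,len(xs))
b=cv2.boxPoints(r);P=np.array([onz(c2,*p,60)[:2] for p in b]);print(P)
e=P-P.mean(0);u,s,vt=np.linalg.svd(e);print("bar ctr",P.mean(0),"dir",np.degrees(np.arctan2(vt[0,1],vt[0,0]))%180,"len",2*np.abs(e@vt[0]).max())
# pot rim
g=cv2.cvtColor(im,cv2.COLOR_BGR2GRAY);m=(cv2.inRange(hsv,(0,0,200),(180,40,255)));m[:45]=0;m[175:]=0;m[:,:210]=0;m[:,335:]=0
cs=cv2.findContours(m,cv2.RETR_EXTERNAL,cv2.CHAIN_APPROX_NONE)[0];c=max(cs,key=cv2.contourArea);el=cv2.fitEllipse(c)
print("rim",el,onz(c2,*el[0],115), [np.linalg.norm(onz(c2,el[0][0]+k*el[1][0]/2,el[0][1],115)-onz(c2,el[0][0]-k*el[1][0]/2,el[0][1],115)) for k in(1,)])
# board
im=cv2.imread('pics/w1.png');c1=cam('wrist',pickle.load(open('pics/w1.pkl','rb')))
hsv=cv2.cvtColor(im,cv2.COLOR_BGR2HSV);m=cv2.inRange(hsv,(8,60,60),(25,255,255));m[180:]=0;m[:,:190]=0;m[:,360:]=0
c=max(cv2.findContours(m,cv2.RETR_EXTERNAL,cv2.CHAIN_APPROX_NONE)[0],key=cv2.contourArea)
ap=cv2.approxPolyDP(c,6,True)[:,0];print(ap)
Q=np.array([onz(c1,*p,6)[:2] for p in ap]);print(Q,Q.mean(0),[np.linalg.norm(Q[i]-Q[i-1]) for i in range(len(Q))])
E
python3 m.py
```

```text
bar ((270.2689514160156, 112.09879302978516), (39.819217681884766, 3.4692447185516357), 62.44719314575195) 139
[[450.05217922 -49.71369061]
 [453.09251697 -48.20550547]
 [471.35521879 -82.01347412]
 [468.25911871 -83.59822981]]
bar ctr [460.68975842 -65.882725  ] dir 118.32632013379462 len 38.56079730602175
rim ((271.6905212402344, 110.9991455078125), (103.39474487304688, 107.70933532714844), 177.7351837158203) [462.81719491 -65.26892161 115.        ] [np.float64(87.43687390081539)]
[[331  31]
 [205  50]
 [227 173]
 [342 158]]
[[526.0065609  355.81765493]
 [388.88866594 336.80324558]
 [408.01216349 201.30970279]
 [544.41764189 219.17898321]] [466.83125806 278.27739663] [np.float64(137.87347284442342), np.float64(138.4299999313098), np.float64(136.8364289814236), np.float64(137.57094794518162)]
```

play_rows(
  increments=[
    [0,-20,0,-6,0],
    [0,-30,0,-8,0],
    [0,-30,0,-9,0],
    [0,-30,0,-9,0],
    [6,-25,0,-9,0],
    [0,-15,0,-9,0],
    [0,-10,0,-6,0],
    [0,0,0,-4,0],
    [0,0,0,0,0],
    [0,0,0,0,0],
  ],
)

```text
time_s: 4.12
ee_pos: [473.2, -301.5, 270.0]
ee_rot: [180.0, -0.0, 30.1]
force: [-0.6, 0.4, 0.4]
gripper_width: 91.3
```

```bash
python3 shot.py w3
```

```text
4.125 [ 473.1694723  -301.52458135  270.00249754] [ 1.79998546e+02 -3.63131456e-04  3.01036210e+01] [-0.61835709  0.39100918  0.39882377] 91.29916531771151
```

View pics/w3.png

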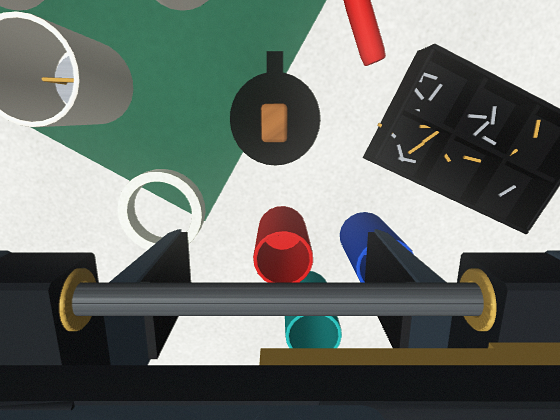

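w3 shows the guard disc around (275,118), the tongue pointing straight up the image at (275,52), and the handle top at (274,122).

```bash
cat > m3.py <<'E'
from h import *
import pickle,sys
n=sys.argv[1]
im=cv2.imread(f'pics/{n}.png');c=cam('wrist',pickle.load(open(f'pics/{n}.pkl','rb')))
m=(im.max(2)<60).astype(np.uint8)*255;m[:35]=0;m[180:]=0;m[:,:220]=0;m[:,335:]=0
k=max(cv2.findContours(m,cv2.RETR_EXTERNAL,cv2.CHAIN_APPROX_NONE)[0],key=cv2.contourArea)[:,0]
tip=k[k[:,1]==k[:,1].min()].mean(0)
W=np.array([onz(c,*p,104)[:2] for p in k]);
t=onz(c,*tip,104)[:2]; far=np.linalg.norm(W-t,axis=1)>24
(cx,cy),rad=cv2.minEnclosingCircle(W[far].astype(np.float32))
A=np.c_[2*W[far],np.ones(far.sum())];s=np.linalg.lstsq(A,(W[far]**2).sum(1),rcond=None)[0]
g=s[:2];print("guard",(cx,cy),rad,g,np.sqrt(s[2]+g@g));v=t-g;print("tip",t,np.hypot(*v),np.degrees(np.arctan2(v[1],v[0])))
h=cv2.cvtColor(im,cv2.COLOR_BGR2HSV);m=cv2.inRange(h,(5,80,60),(25,255,255));m[:90]=0;m[150:]=0;m[:,:250]=0;m[:,300:]=0
ys,xs=np.nonzero(m);r=cv2.minAreaRect(np.c_[xs,ys].astype(np.float32));print(r);b=[onz(c,*p,180)[:2] for p in cv2.boxPoints(r)];print(np.mean(b,0),[np.linalg.norm(b[i]-b[i-1]) for i in range(4)])
E
python3 m3.py w3
```

```text
guard (532.5615234375, -265.0781555175781) 39.52014923095703 [ 532.5177554  -264.99396741] 38.98485559493761
tip [ 580.77926766 -236.8470066 ] 55.869714233922664 30.25148715019039
((274.0, 122.5), (39.0, 26.0), 90.0)
[ 531.67801586 -265.98667381] [np.float64(25.54321734185169), np.float64(17.299667177090395), np.float64(25.542522897655555), np.float64(17.7844696942571)]
```

play_rows(
  increments=[
    [14,9,0,0,0],
    [20,12,0,0,0],
    [15,9,0,0,0],
    [10,6,0,0,0],
    [0,0,-20,0,0],
    [0,0,-30,0,0],
    [0,0,-30,0,0],
    [0,0,-30,0,0],
    [0,0,-20,0,0],
    [0,0,0,0,0],
    [0,0,0,0,0],
  ],
)

```text
time_s: 5.55
ee_pos: [532.8, -266.2, 140.8]
ee_rot: [179.9, -0.0, 30.0]
force: [0.1, -0.1, 0.8]
gripper_width: 91.4
```

```bash
python3 shot.py w4
```

```text
5.55 [ 532.79952966 -266.1697087   140.84635604] [ 1.79919071e+02 -4.34257647e-02  3.00144467e+01] [ 0.07234846 -0.14589227  0.8168445 ] 91.36570493695203
```

View pics/w4.png

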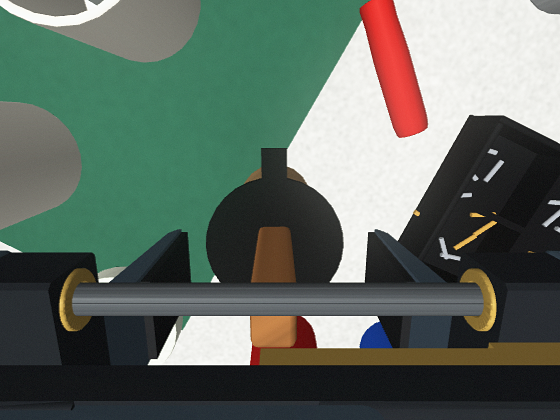

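w4 shows the handle centred between the jaws, columns 252–297, with the tongue aligned. I'll close the gripper.

play_rows(
  increments=[
    [0,0,0,0,1],
    [0,0,0,0,1],
    [0,0,0,0,1],
    [0,0,0,0,1],
    [0,0,0,0,1],
    [0,0,0,0,1],
    [0,0,0,0,1],
    [0,0,0,0,1],
    [0,0,0,0,1],
    [0,0,0,0,1],
  ],
  newtons=45,
)

```text
time_s: 6.85
ee_pos: [532.0, -266.0, 140.0]
ee_rot: [180.0, -0.0, 30.0]
force: [-0.8, -0.0, 0.0]
gripper_width: 18.0
```

play_rows(
  increments=[
    [0,0,5,0,1],
    [0,0,15,0,1],
    [0,0,25,0,1],
    [0,0,30,0,1],
    [0,0,30,0,1],
    [0,0,20,0,1],
    [0,0,10,0,1],
    [0,0,0,0,1],
    [0,0,0,0,1],
  ],
)

```text
time_s: 7.98
ee_pos: [531.6, -265.8, 274.0]
ee_rot: [-179.9, 0.1, 30.0]
force: [0.0, 0.1, -1.1]
gripper_width: 17.7
```

```bash
python3 shot.py w5
python3 - <<'E'
from h import *
for n in ["scene","side"]: cv2.imwrite(f"pics/{n}5.png",env.grab_frame(n)[:,:,::-1])
a=cv2.imread('pics/scene5.png');b=cv2.imread('pics/side5.png')
crop(a,150,150,290,290,4,'pics/s5.png');crop(b,250,150,390,290,4,'pics/d5.png')
E
```

```text
7.975 [ 531.57863939 -265.77455212  274.03594536] [-1.79914491e+02  5.94834680e-02  3.00023518e+01] [ 0.01843744  0.05425596 -1.14650758] 17.676625978130883
```

View pics/s5.png

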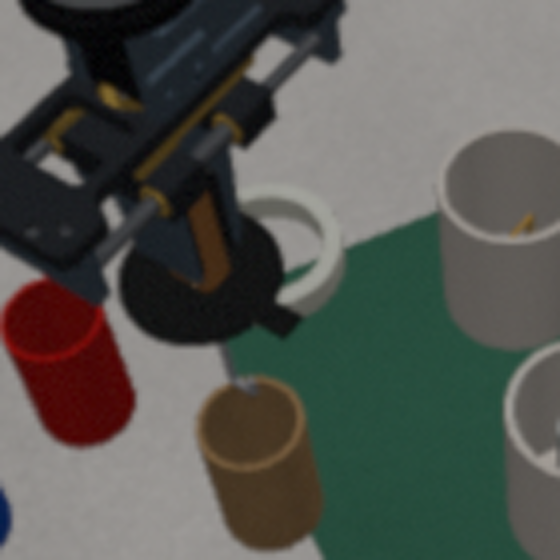

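View pics/d5.png

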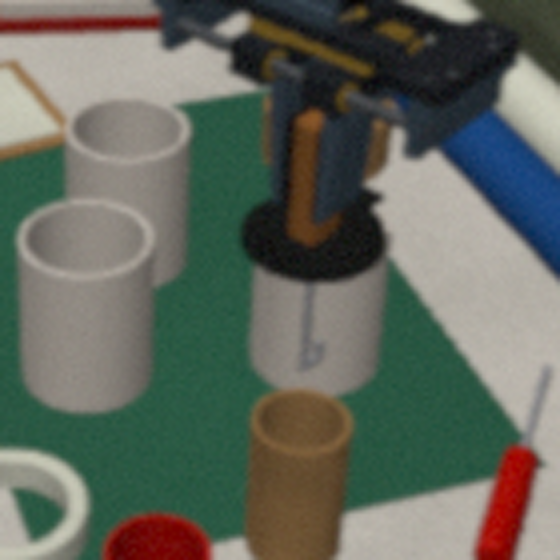

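View pics/w5.png

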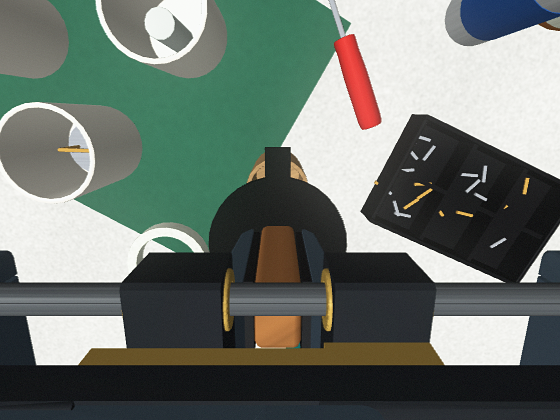

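The hook is out and upright. The J is visible at about (310,355) in the side crop. I'll cross-check pot A's position in this view, which was taken at a different yaw.

Run:
```python
from h import *
import pickle
im=cv2.imread('pics/w5.png');c=cam('wrist',pickle.load(open('pics/w5.pkl','rb')))
m=cv2.inRange(cv2.cvtColor(im,cv2.COLOR_BGR2HSV),(0,0,215),(180,40,255));m[:95]=0;m[205:]=0;m[:,100:]=0
k=max(cv2.findContours(m,cv2.RETR_EXTERNAL,cv2.CHAIN_APPROX_NONE)[0],key=cv2.contourArea)[:,0]
k=k[(k[:,0]>2)]
W=np.array([onz(c,*p,115)[:2] for p in k]);H=cv2.convexHull(W.astype(np.float32))[:,0]
A=np.c_[2*H,np.ones(len(H))];s=np.linalg.lstsq(A,(H**2).sum(1),rcond=None)[0];print(s[:2],np.sqrt(s[2]+s[:2]@s[:2]),len(H))
# bar in w5
m=cv2.inRange(cv2.cvtColor(im,cv2.COLOR_BGR2HSV),(10,100,60),(30,255,255));m[:130]=0;m[170:]=0;m[:,100:]=0
ys,xs=np.nonzero(m);print(xs.min(),xs.max(),onz(c,xs.min(),ys[xs==xs.min()].mean(),58),onz(c,xs.max(),ys[xs==xs.max()].mean(),58))
```

```text
[456.26932469 -67.2477297 ] 49.04874785799576 35
57 88 [451.18551213 -48.27701679  58.        ] [465.41693732 -76.98221822  58.        ]
```

The bar line agrees in both views to about 0.5 mm. Next I move to 26 mm behind the bar, J pointing along 28.3°.

play_rows(
  increments=[
    [-6,12,0,-0.7,1],
    [-12,24,0,-1,1],
    [-15,30,0,0,1],
    [-16,32,0,0,1],
    [-15,30,0,0,1],
    [-14,28,0,0,1],
    [-10,20,0,0,1],
    [-6,12,0,0,1],
    [0,0,0,0,1],
    [0,0,0,0,1],
    [0,0,0,0,1],
  ],
)

```text
time_s: 9.5
ee_pos: [438.4, -78.6, 274.8]
ee_rot: [180.0, 0.0, 28.3]
force: [0.1, -0.5, -1.5]
gripper_width: 17.8
```

Run:
```python
from h import *
st=env.state();print(st["ee_pos"],st["ee_rot"])
s=cam("scene");d=cam("side")
for n,c in (("scene",s),("side",d)):
    a=env.grab_frame(n)[:,:,::-1];cv2.imwrite(f"pics/{n}6.png",a)
    u,v=proj(c,[438,-78,143]).astype(int);print(n,u,v);crop(np.ascontiguousarray(a),u-60,v-60,u+60,v+60,5,f'pics/{n}6c.png')
```

```text
[438.40673753 -78.59399307 274.82091472] [1.79989265e+02 1.23758954e-02 2.82513779e+01]
scene 268 181
side 262 204
```

View pics/scene6c.png

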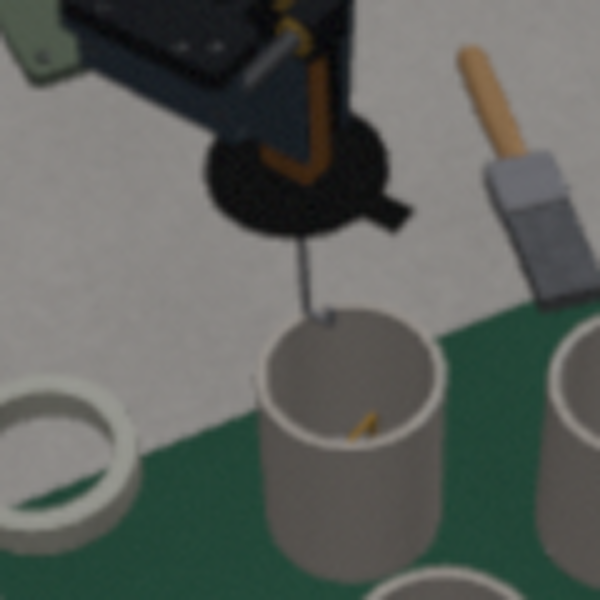

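View pics/side6c.png

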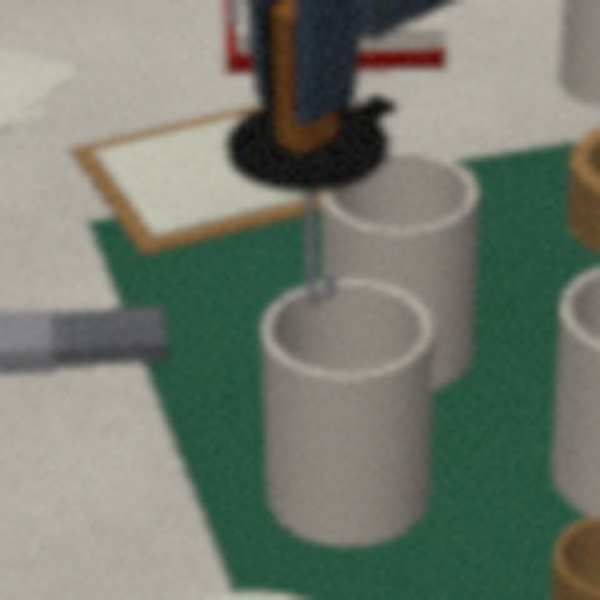

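Run:
```python
from h import *
s=cam("scene");d=cam("side")
print("pot pred",proj(s,[462.8,-65.3,115]),"seen",268-60+352/5,181-60+378/5)
print("pot pred",proj(d,[462.8,-65.3,115]),"seen",262-60+346/5,204-60+329/5)
print("bend pred",proj(s,[438,-78,143]),"seen",268-60+308/5,181-60+312/5)
print("bend pred",proj(d,[438,-78,143]),"seen",262-60+315/5,204-60+295/5)
print("J pred",proj(s,[438+12.3,-78+6.6,143]),proj(d,[438+12.3,-78+6.6,143]), "px/mm",proj(d,[448,-78,143]))
```

```text
pot pred [278.27394972 194.44320086] seen 278.4 196.6
pot pred [270.74802349 208.52872309] seen 271.2 209.8
bend pred [268.48399374 181.45804478] seen 269.6 183.4
bend pred [262.86627565 204.08915508] seen 265.0 203.0
J pred [273.34665744 184.1055783 ] [266.73148578 201.86846374] px/mm [266.60599617 203.41707071]
```

The hook's position relative to the pot agrees in both fixed views to within about 3 mm, so I'll descend slowly.

play_rows(
  increments=[
    [0,0,-8,0,1],
    [0,0,-15,0,1],
    [0,0,-15,0,1],
    [0,0,-12,0,1],
    [0,0,-12,0,1],
    [0,0,-10,0,1],
    [0,0,-8,0,1],
    [0,0,-8,0,1],
    [0,0,0,0,1],
  ],
)

```text
time_s: 10.72
ee_pos: [437.7, -77.9, 186.4]
ee_rot: [-180.0, 0.1, 28.3]
force: [0.3, -0.2, -1.6]
gripper_width: 18.1
```

Run:
```python
from h import *
st=env.state();print(st["ee_pos"],st["ee_rot"],st["force"],st["torque"])
for n in ("scene","side"):
    a=env.grab_frame(n)[:,:,::-1];cv2.imwrite(f"pics/{n}7.png",a)
    crop(np.ascontiguousarray(a),215,130,335,250,5,f'pics/{n}7c.png')
```

```text
[437.68752535 -77.93080923 186.43996694] [-1.79961848e+02  5.05936798e-02  2.83004095e+01] [ 0.26055505 -0.23504865 -1.57847794] [-0.04115002  0.09636625 -0.02449263]
```

View pics/scene7c.png

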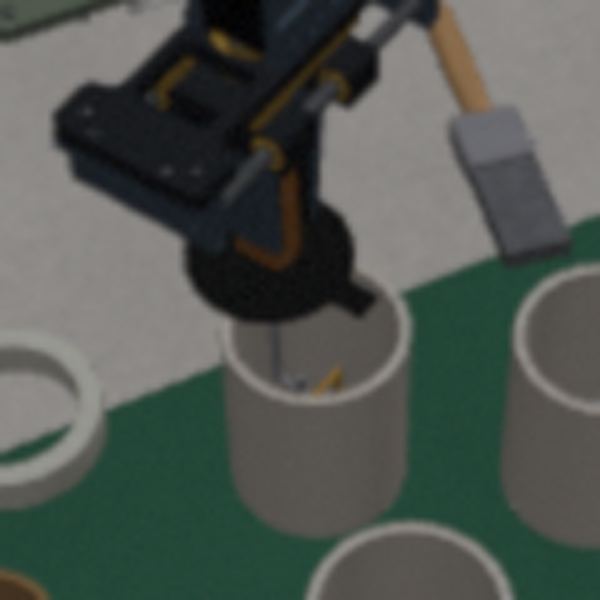

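In the scene crop the J is at (290,382), just behind the brass loop at (328,380), and there is no contact. I'll lower it, slide forward under the bar and check the force.

play_rows(
  increments=[
    [0,0,-5,0,1],
    [0,0,-5,0,1],
    [0,0,-5,0,1],
    [0,0,0,0,1],
    [2.6,1.4,0,0,1],
    [3.5,1.9,0,0,1],
    [3.5,1.9,0,0,1],
    [3.5,1.9,0,0,1],
    [3.5,1.9,0,0,1],
    [2.8,1.4,0,0,1],
    [0,0,0,0,1],
    [0,0,0,0,1],
  ],
)

```text
time_s: 12.32
ee_pos: [457.1, -67.6, 171.8]
ee_rot: [-180.0, 0.0, 28.3]
force: [-1.2, -1.4, -1.1]
gripper_width: 17.7
```

Run:
```python
from h import *
st=env.state();print(st["ee_pos"],st["ee_rot"],st["force"],st["torque"])
for n in ("scene","side"):
    a=env.grab_frame(n)[:,:,::-1];cv2.imwrite(f"pics/{n}8.png",a)
    crop(np.ascontiguousarray(a),235,150,335,250,6,f'pics/{n}8c.png')
```

```text
[457.12520317 -67.57500045 171.76906231] [-1.79982869e+02  3.36240513e-02  2.83010748e+01] [-1.16139675 -1.41162152 -1.05526165] [-0.11996793  0.34291964  0.01358373]
```

View pics/scene8c.png

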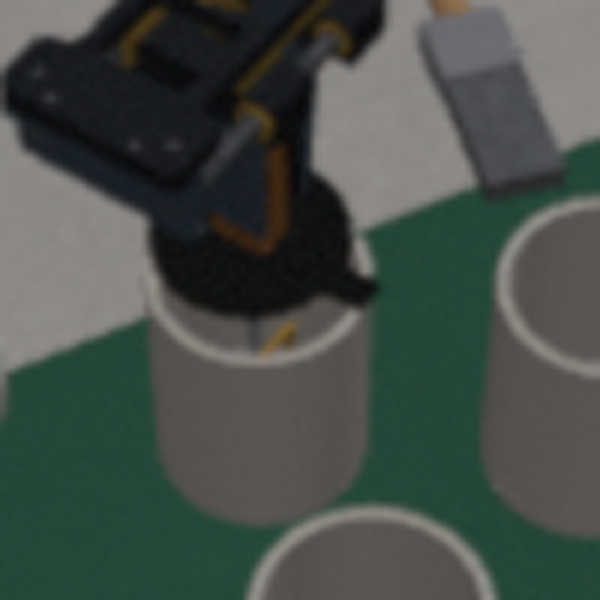

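The scene shows the shaft at the bar, (253,335), and the force of about -1.8 N along the push confirms the contact. I'll back off 2 mm and lift gently.

play_rows(
  increments=[
    [-1.8,-0.9,0,0,1],
    [0,0,4,0,1],
    [0,0,4,0,1],
    [0,0,3,0,1],
    [0,0,2,0,1],
    [0,0,2,0,1],
    [0,0,2,0,1],
    [0,0,3,0,1],
    [0,0,4,0,1],
    [0,0,4,0,1],
    [0,0,0,0,1],
    [0,0,0,0,1],
    [0,0,0,0,1],
  ],
)

```text
time_s: 14.05
ee_pos: [455.5, -68.5, 199.8]
ee_rot: [-180.0, 0.0, 28.3]
force: [-0.2, 0.4, -3.6]
gripper_width: 17.6
```

Run:
```python
from h import *
st=env.state();print(st["ee_pos"],st["ee_rot"],st["force"],st["torque"])
for n in ("scene",):
    a=env.grab_frame(n)[:,:,::-1];cv2.imwrite(f"pics/{n}9.png",a)
    crop(np.ascontiguousarray(a),235,150,335,250,6,f'pics/{n}9c.png')
```

```text
[455.48273657 -68.47044619 199.82347978] [-1.79991313e+02  1.60583811e-02  2.83003750e+01] [-0.15010663  0.35418156 -3.61800869] [-0.00143734  0.12449087  0.00219426]
```

View pics/scene9c.png

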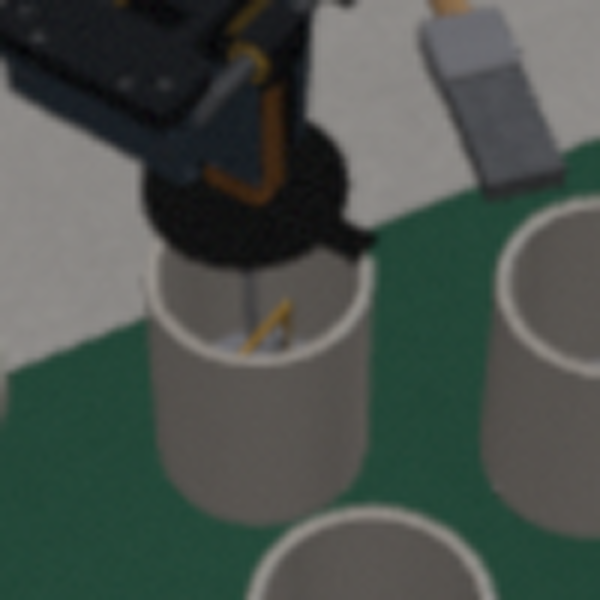

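The weight is on the hook: the force gained about 2.5 N and the disc is visible and rising. I'll draw it up and out.

play_rows(
  increments=[
    [0,0,4,0,1],
    [0,0,8,0,1],
    [0,0,10,0,1],
    [0,0,12,0,1],
    [0,0,12,0,1],
    [0,0,12,0,1],
    [0,0,12,0,1],
    [0,0,12,0,1],
    [0,0,12,0,1],
    [0,0,12,0,1],
    [0,0,12,0,1],
    [0,0,10,0,1],
    [0,0,7,0,1],
    [0,0,4,0,1],
    [0,0,1,0,1],
    [0,0,0,0,1],
    [0,0,0,0,1],
    [0,0,0,0,1],
  ],
)

```text
time_s: 16.35
ee_pos: [455.5, -68.5, 339.8]
ee_rot: [-180.0, 0.0, 28.3]
force: [0.7, 0.2, -3.4]
gripper_width: 17.8
```

Run:
```python
from h import *
st=env.state();print(st["ee_pos"],st["ee_rot"],st["force"],st["torque"])
L=[]
for n in ("scene","side"):
    a=env.grab_frame(n)[:,:,::-1];cv2.imwrite(f"pics/{n}10.png",a)
    L.append(cv2.resize(np.ascontiguousarray(a)[100:260,210:340],None,fx=3,fy=3))
cv2.imwrite('pics/c10.png',np.hstack(L))
```

```text
[455.53745357 -68.46941646 339.76355285] [-1.79986615e+02  2.08049122e-02  2.83010041e+01] [ 0.68253891  0.2183868  -3.35825615] [ 0.01259136  0.12352224 -0.00910375]
```

View pics/c10.png

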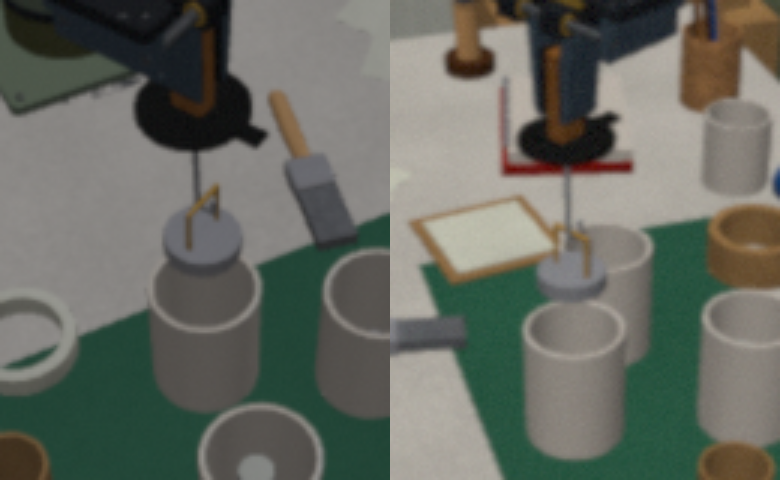

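The weight hangs level above the pot in both views. I'll carry it smoothly to the board.

play_rows(
  increments=[
    [0,3,0,0,1],
    [0,7,0,0,1],
    [0,11,0,0,1],
    [0,15,0,0,1],
    [0.5,19,0,0,1],
    [0.5,22,0,0,1],
    [0.5,24,0,0,1],
    [0.5,26,0,0,1],
    [0.5,26,0,0,1],
    [0.5,26,0,0,1],
    [0.5,26,0,0,1],
    [0.5,26,0,0,1],
    [0.5,25,0,0,1],
    [0.5,22,0,0,1],
    [0.2,19,0,0,1],
    [0,15,0,0,1],
    [0,12,0,0,1],
    [0,9,0,0,1],
    [0,6,0,0,1],
    [0,4,0,0,1],
  ],
)

```text
time_s: 18.95
ee_pos: [460.9, 274.6, 340.0]
ee_rot: [180.0, 0.0, 28.3]
force: [-0.1, -0.5, -2.6]
gripper_width: 18.0
```

play_rows(
  increments=[
    [0,0.5,0,0,1],
    [0,0,-5,0,1],
    [0,0,-10,0,1],
    [0,0,-13,0,1],
    [0,0,-14,0,1],
    [0,0,-14,0,1],
    [0,0,-14,0,1],
    [0,0,-14,0,1],
    [0,0,-12,0,1],
    [0,0,-10,0,1],
    [0,0,-8,0,1],
    [0,0,-6,0,1],
    [0,0,0,0,1],
    [0,0,0,0,1],
    [0,0,0,0,1],
    [0,0,0,0,1],
  ],
)

```text
time_s: 20.95
ee_pos: [460.9, 275.1, 220.2]
ee_rot: [180.0, -0.0, 28.3]
force: [-0.5, -0.5, -4.0]
gripper_width: 18.2
```

```bash
python3 - <<'E'
from h import *
st=env.state();print(st["ee_pos"],st["ee_rot"],st["force"],st["torque"])
L=[]
for n in ("scene","side"):
    a=np.ascontiguousarray(env.grab_frame(n)[:,:,::-1]);cv2.imwrite(f"pics/{n}11.png",a)
    u,v=proj(cam(n),[467,278,40]).astype(int);print(u,v)
    L.append(cv2.resize(a[v-65:v+65,u-65:u+65],None,fx=3,fy=3))
cv2.imwrite('pics/c11.png',np.hstack(L))
E
python3 shot.py w11
```

```text
[460.91355753 275.06241571 220.22026658] [ 1.79993995e+02 -2.85909896e-02  2.83009849e+01] [-0.54041128 -0.49217686 -4.03839863] [-0.0178143   0.08815871  0.04470058]
393 167
241 169
21.05 [460.87512492 275.04410683 220.14249646] [ 1.79995527e+02 -1.86653883e-02  2.83000863e+01] [ 0.46381145 -0.47678065 -4.00148284] 17.598756803064433
```

View pics/c11.png

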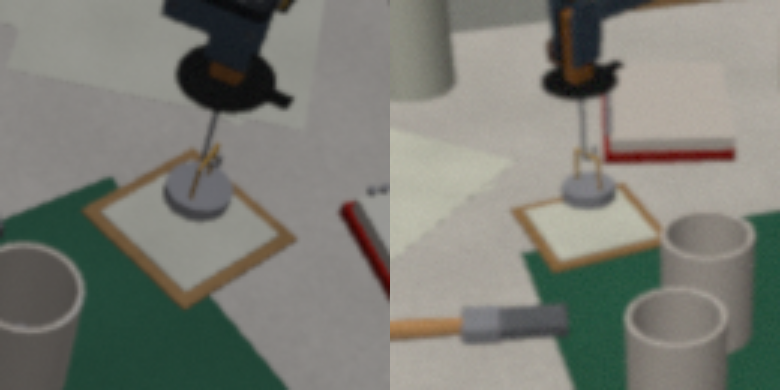

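View pics/w11.png

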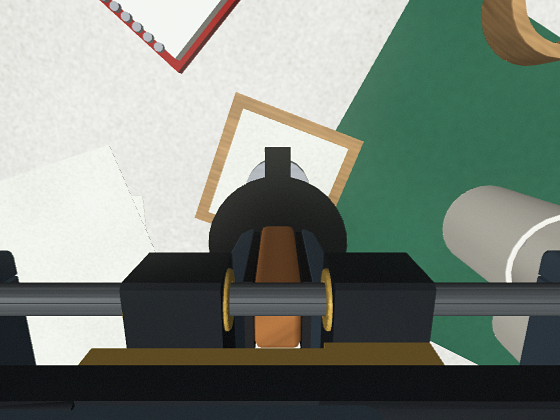

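The hanging disc sits where the board centre predicts at its height, (198,200) and (198,193) against (195,195). I'll lower it gently.

play_rows(
  increments=[
    [0,0,-5,0,1],
    [0,0,-7,0,1],
    [0,0,-6,0,1],
    [0,0,-4,0,1],
    [0,0,-3,0,1],
    [0,0,-2,0,1],
    [0,0,-1,0,1],
    [0,0,-1,0,1],
    [0,0,-1,0,1],
    [0,0,-1,0,1],
    [0,0,-1,0,1],
    [0,0,-1,0,1],
    [0,0,-1,0,1],
    [0,0,-1,0,1],
    [0,0,-1,0,1],
    [0,0,-1,0,1],
    [0,0,-1,0,1],
    [0,0,-1,0,1],
    [0,0,0,0,1],
    [0,0,0,0,1],
  ],
)

```text
time_s: 23.6
ee_pos: [460.8, 275.0, 180.9]
ee_rot: [180.0, 0.0, 28.3]
force: [-0.6, -0.7, -2.7]
gripper_width: 17.6
```

```bash
cat > look.py <<'E'
from h import *
import sys
n0=sys.argv[1];X=[float(a) for a in sys.argv[2:5]]
st=env.state();print(st["time_s"],st["ee_pos"],st["force"],st["torque"])
L=[]
for n in ("scene","side"):
    a=np.ascontiguousarray(env.grab_frame(n)[:,:,::-1]);cv2.imwrite(f"pics/{n}{n0}.png",a)
    u,v=proj(cam(n),X).astype(int);print(u,v)
    L.append(cv2.resize(a[v-48:v+48,u-48:u+48],None,fx=4,fy=4,interpolation=cv2.INTER_CUBIC))
cv2.imwrite(f'pics/c{n0}.png',np.hstack(L))
E
python3 look.py 12 467 278 40
```

```text
23.6 [460.81645707 275.0206725  180.87537016] [-0.60993979 -0.67096503 -2.65008104] [-0.11634439  0.40815667  0.05458341]
393 167
241 169
```

View pics/c12.png

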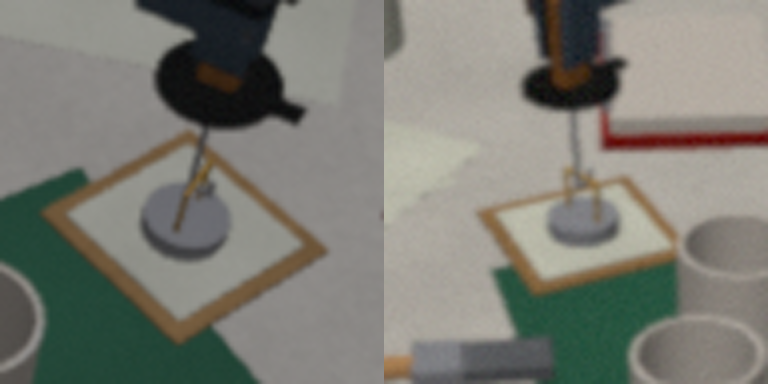

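The weight is seated flat near the mount's centre. The shaft leans lightly on the bar, so I'll ease back 2 mm, then lower to free the J.

play_rows(
  increments=[
    [-1.8,-0.9,0,0,1],
    [0,0,-2,0,1],
    [0,0,-2,0,1],
    [0,0,-2,0,1],
    [0,0,-2,0,1],
    [0,0,-1.5,0,1],
    [0,0,0,0,1],
    [0,0,0,0,1],
  ],
)

```text
time_s: 24.7
ee_pos: [459.1, 274.1, 171.5]
ee_rot: [180.0, -0.0, 28.3]
force: [-0.2, -0.0, -1.5]
gripper_width: 17.7
```

```bash
python3 look.py 13 467 278 40
```

```text
24.7 [459.08723261 274.13809119 171.5253743 ] [-0.19837625 -0.01411326 -1.52549845] [-0.00447988  0.13710517  0.06037806]
393 167
241 169
```

View pics/c13.png

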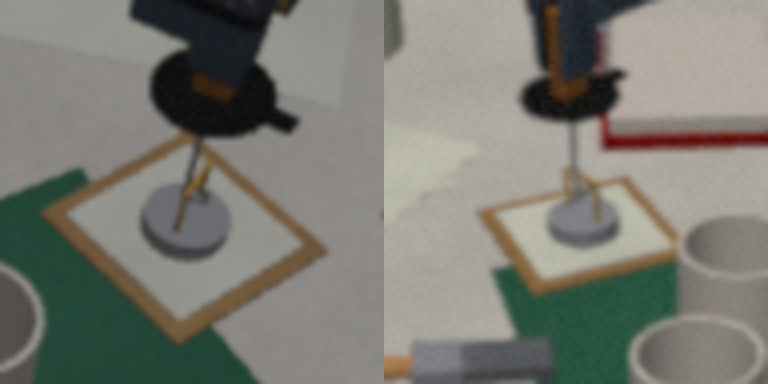

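The J is now below the bar and free, with only the hook's own weight on the wrist. I'll withdraw it straight back.

play_rows(
  increments=[
    [-1.8,-0.9,0,0,1],
    [-2.6,-1.4,0,0,1],
    [-3.5,-1.9,0,0,1],
    [-3.5,-1.9,0,0,1],
    [-3.5,-1.9,0,0,1],
    [-3.5,-1.9,0,0,1],
    [-3.5,-1.9,0,0,1],
    [-2.6,-1.4,0,0,1],
    [0,0,0,0,1],
    [0,0,0,0,1],
  ],
)

```text
time_s: 26.05
ee_pos: [434.6, 261.0, 171.5]
ee_rot: [180.0, -0.0, 28.3]
force: [-0.1, -0.4, -1.2]
gripper_width: 17.7
```

```bash
python3 look.py 14 467 278 40
```

```text
26.05 [434.64772346 260.95093294 171.50848022] [-0.10905012 -0.43427658 -1.23159762] [-0.03199543  0.08895313 -0.02994055]
393 167
241 169
```

View pics/c14.png

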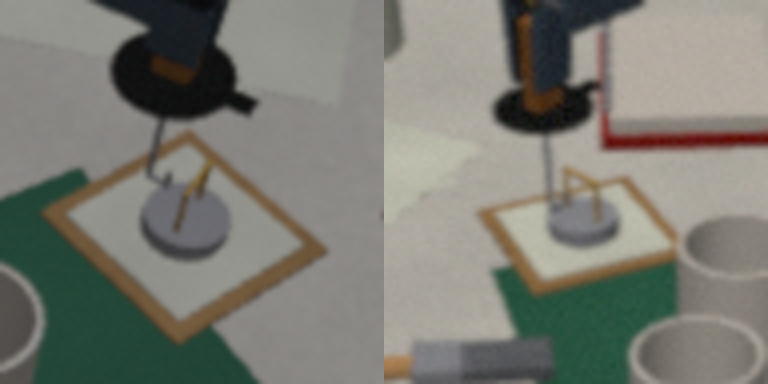

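The hook is clear of the loop and the weight is undisturbed. I'll raise it and carry it back to the jar.

play_rows(
  increments=[
    [0,0,6,0,1],
    [0,0,15,0,1],
    [0,0,25,0,1],
    [0,0,30,0,1],
    [0,0,20,0,1],
    [2,-10,10,0,1],
    [4,-20,7.5,0,1],
    [6,-32,0,0,1],
    [7,-38,0,0,1],
    [8,-42,0,0,1],
    [8,-44,0,0,1],
    [8,-44,0,0,1],
    [8,-44,0,0,1],
    [8,-44,0,0,1],
    [8,-44,0,0,1],
    [8,-42,0,0.7,1],
    [7,-38,0,1,1],
    [6,-30,0,0,1],
    [4,-22,0,0,1],
    [3,-16,0,0,1],
  ],
)

```text
time_s: 28.65
ee_pos: [529.3, -250.1, 284.9]
ee_rot: [-180.0, 0.0, 30.0]
force: [-1.2, 0.3, -0.3]
gripper_width: 17.7
```

play_rows(
  increments=[
    [2.4,-11,0,0,1],
    [0,-6,0,0,1],
    [0,0,0,0,1],
    [0,0,0,0,1],
    [0,0,0,0,1],
  ],
)

```text
time_s: 29.28
ee_pos: [531.9, -265.6, 285.2]
ee_rot: [180.0, -0.0, 30.0]
force: [-0.4, -0.2, -0.9]
gripper_width: 17.7
```

```bash
python3 look.py 15 532 -266 130; python3 shot.py w15
```

```text
29.275 [ 531.90762991 -265.58343893  285.1509924 ] [-0.44682871 -0.23711358 -0.93409791] [-0.03705417  0.05994267  0.02613708]
207 246
324 246
29.375 [ 531.93652871 -265.73996434  285.08900312] [ 1.79992289e+02 -6.28814734e-03  3.00289298e+01] [ 0.06034906 -0.0054183  -0.53557357] 17.62472086641013
```

View pics/c15.png

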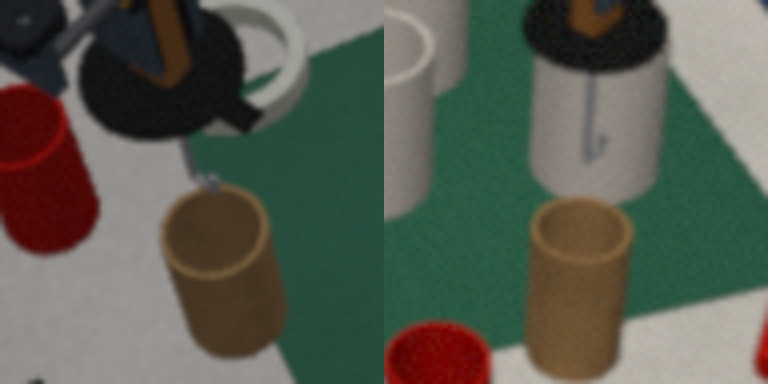

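View pics/w15.png

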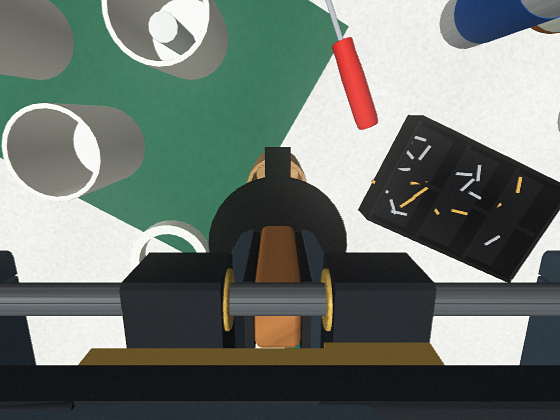

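Run:
```python
from h import *
s=cam("scene");d=cam("side")
print(onz(s,212.75,255.5,100),onz(d,325.5,256,100),tri([s,d],[(212.75,255.5),(325.5,256)]))
```

```text
[ 538.90317596 -262.11978633  100.        ] [ 535.6071185  -267.91146749  100.        ] (array([ 537.26234263, -262.50779288,   95.85885851]), [np.float64(1.0211128503432079), np.float64(1.0211128503432354)])
```

The jar is within about 3 mm of the hook axis, so I'll reinsert it where it came from, finishing slowly.

play_rows(
  increments=[
    [0,0,-10,0,1],
    [0,0,-15,0,1],
    [0,0,-15,0,1],
    [0,0,-18,0,1],
    [0,0,-18,0,1],
    [0,0,-18,0,1],
    [0,0,-18,0,1],
    [0,0,-14,0,1],
    [0,0,-8,0,1],
    [0,0,-4,0,1],
    [0,0,-3,0,1],
    [0,0,-2,0,1],
    [0,0,-1,0,1],
    [0,0,0,0,1],
    [0,0,0,0,1],
  ],
)

```text
time_s: 31.3
ee_pos: [532.0, -266.1, 141.1]
ee_rot: [180.0, -0.0, 30.0]
force: [0.1, -0.9, -1.7]
gripper_width: 17.7
```

```bash
python3 look.py 16 532 -266 110
```

```text
31.3 [ 531.97983492 -266.14964146  141.12935507] [ 0.08765336 -0.86054966 -1.69622411] [0.0177747  0.10632169 0.01355421]
209 251
324 252
```

View pics/c16.png

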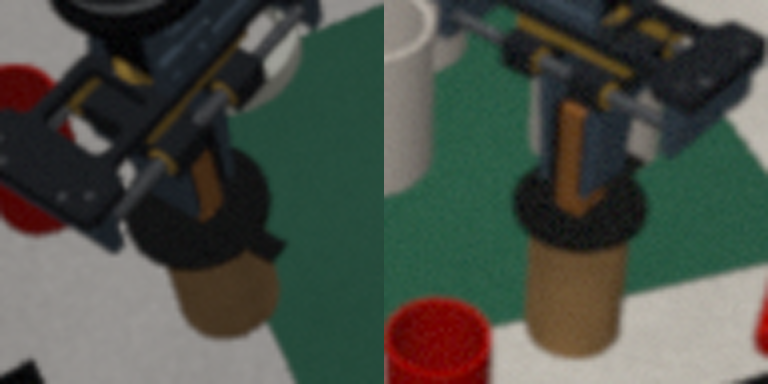

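The hook is still carried, about 1 mm high. I'll settle it onto the rim, open the jaws and retreat.

play_rows(
  increments=[
    [0,0,-0.5,0,1],
    [0,0,-0.5,0,1],
    [0,0,-0.3,0,1],
    [0,0,0,0,1],
    [0,0,0,0,1],
  ],
)

```text
time_s: 32.02
ee_pos: [531.9, -266.1, 139.9]
ee_rot: [180.0, -0.0, 30.0]
force: [-1.0, 0.8, 1.5]
gripper_width: 18.0
```

play_rows(
  increments=[
    [0,0,0,0,0.75],
    [0,0,0,0,0.7],
    [0,0,0,0,0.6],
    [0,0,0,0,0.4],
    [0,0,0,0,0.2],
    [0,0,0,0,0],
    [0,0,0,0,0],
    [0,0,0,0,0],
    [0,0,0,0,0],
  ],
)

```text
time_s: 33.15
ee_pos: [531.9, -266.1, 139.7]
ee_rot: [180.0, 0.0, 30.0]
force: [0.4, -0.3, -0.5]
gripper_width: 90.8
```

```bash
python3 shot.py w17
```

```text
33.15 [ 531.89414797 -266.09243808  139.66300871] [1.79997378e+02 1.78498894e-03 3.00002325e+01] [ 0.38131065 -0.27486737 -0.5140329 ] 90.8244563460449
```

View pics/w17.png

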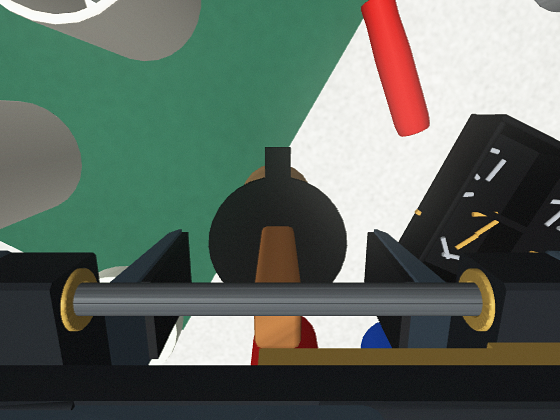

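The hook stands free between the open jaws, in the same view as before the grasp. I'll retreat upward, back to the earlier viewpoint, to check.

play_rows(
  increments=[
    [0,0,8,0,0],
    [0,0,20,0,0],
    [0,0,30,0,0],
    [0,0,30,0,0],
    [0,0,25,0,0],
    [0,0,17.5,0,0],
    [-14,-8,0,0,0],
    [-20,-12,0,0,0],
    [-15,-9,0,0,0],
    [-10,-6.5,0,0,0],
    [0,0,0,0,0],
    [0,0,0,0,0],
  ],
)

```text
time_s: 34.7
ee_pos: [473.2, -301.6, 270.1]
ee_rot: [180.0, -0.0, 30.0]
force: [0.6, -0.3, 1.2]
gripper_width: 91.4
```

```bash
python3 shot.py w18; python3 m3.py w18; python3 look.py 18 467 278 20
```

```text
34.7 [ 473.15183809 -301.58823034  270.09607104] [ 1.79997740e+02 -2.36352079e-02  2.99940837e+01] [ 0.56975297 -0.31006985  1.18062972] 91.44273559713837
guard (533.1389770507812, -266.2568664550781) 39.530757904052734 [ 533.07916764 -266.1183035 ] 38.987784743947145
tip [ 580.92306171 -238.55068719] 55.21785643180643 29.950514332891608
((275.0, 122.5), (39.0, 26.0), 90.0)
[ 532.09679098 -266.72873626] [np.float64(25.55539449994612), np.float64(17.308580532182887), np.float64(25.555081354556947), np.float64(17.792883640513473)]
34.75 [ 473.28322677 -301.44029465  270.08759777] [0.46016732 0.22221157 0.34810502] [-0.03795869  0.02673874 -0.00177679]
391 172
242 174
```

View pics/w18.png

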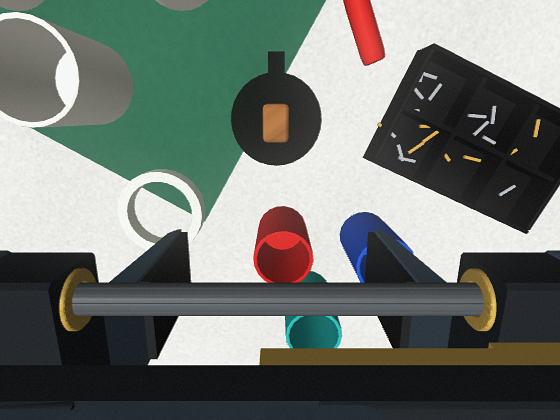

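View pics/c18.png

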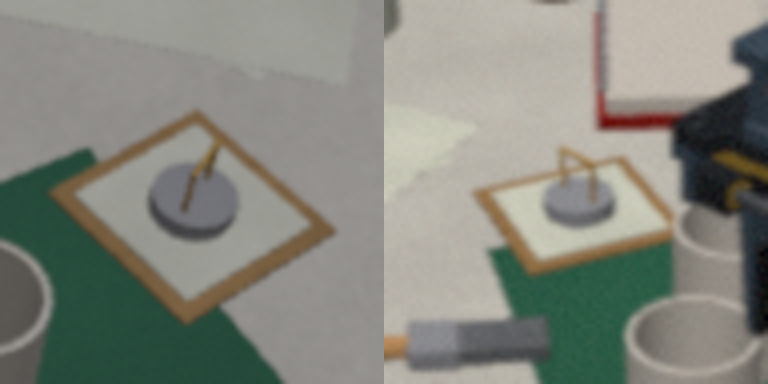

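View pics/side18.png

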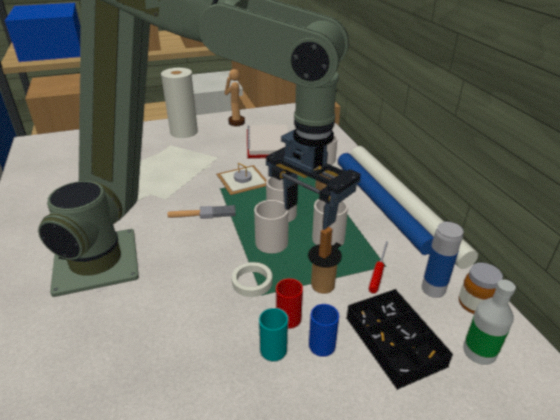

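```bash
python3 -c "
from workcell import env
print(env.state()['time_s'],env.job_done())"
```

```text
the job is handed in; nothing more can be done
34.85 None
```

The press weight now stands on the mount, the hook hangs back in its jar, and I handed the job in at 34.85 s. I gripped the hook by its handle, hooked the brass loop in pot A, and lifted the weight to about 160 mm. I then lowered it in 1 mm steps onto the mount, unhooked it, and put the hook back in the jar with its guard on the rim.

Last checks, none of which failed:
- **Weight:** it looks upright and flat in the scene and side pictures, with its base about 3–5 mm from the mount's centre (limit 25 mm). It did not visibly move during unhooking.
- **Hook:** its guard is within about 1.3 mm, and its direction within 0.3°, of where I first measured them. It looks upright.
- **Gripper:** open and clear of everything, with no contact force on the wrist beyond sensor noise.

Two position checks disagreed by a few millimetres. The fixed-camera estimates for the jar and pot A were 3–5 mm (up to 9 mm for pot A) away from the wrist-camera measurements. One later pot rim fit was unusable because the rim was cut off in the picture. I relied on the wrist-camera values, and the grasp and hooking confirmed them.

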